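# Clamp a digestion vessel in the free bay of a double vise

### The arm

A 7-joint arm with a two-finger parallel gripper is mounted at the origin on the work surface. World frame = base frame: x ahead of the robot, y to its left, z up, the work surface at z = 0. Lengths are in m, angles in rad, forces in N, time in s.
With the tool pointing down it reaches from about 0.4 to 0.85 m from the base axis. Payload 10.4 kg.
Tool frame: the origin (TCP) lies on the centre line of the jaws, within the pads' length; the fingertips stand 11 mm ahead of it and the grasp point (between the pads) lies 8 mm behind it; z points along the fingers, y is the line along which they close (so a half turn about z gives the same grasp; the last joint's range is limited). The gripper opens to 87 mm and grips with 3 to 60 N. Pads are 19 mm wide; open, the fingers measure 117 mm over their backs; the gripper's body (75 mm by 190 mm) begins 51 mm behind the grasp point.
Start: joints at [1.212, 0.332, -0.065, 1.46, 0.022, 1.35, -0.088], TCP at [0.206, -0.59, 0.234] pointing down, gripper open.
Joint ranges: [-2.6, 2.6], [-0.5, 2.12], [-1.47, 1.34], [0.16, 2.42], [-1.27, 4.41], [0.06, 2.06], [-2.6, 2.6]. Speed limits (rad/s): [2.22, 2.22, 2.79, 2.79, 3.14, 3.14, 3.14].

### API

Orientations are given as a unit quaternion [x, y, z, w].
In Python, from bench import r gives the robot as it stands.
- The arm moves only by the shell command python3 -m pendant 'ROWS' [OPENING] [FORCE]. ROWS is JSON, a list of rows, each a list of 4 numbers: the shift along the tool's x, y, z in m, then the turn about the tool's z in rad. A call has 1 to 8 rows; each row shifts and turns the commanded pose from where the row before left it, along the tool's axes as they then stand; what a row does not reach is not made up. A row lasts 1/12 s, in which the tool goes at most 41.7 mm and 7.16 degrees, less where a joint would pass 70% of its speed; a pose out of reach is approached as far as the arm can. A call with a gripper value outside its range is refused whole. OPENING is the opening, from 0 (shut) to 1 (fully open), set as the call begins (- or left out, the last holds). The fingers move at their own pace and stop on an object; FORCE is the grip in N (left out, the last holds). Time passes only in rows, so rows that do not move let the fingers close. It gives the time, the measured TCP pose, the force, the opening and the grip force at its end, in the units of the state.
- r.read_state(): the state, without advancing time (a new reading comes with each control period).
- r.camera(name): name is "scene" or "top" or "wrist"; returns a dict with "img" (384x512x3 uint8, red, green, blue), "camera_matrix" (3x3 intrinsics, pixels), "dist_coeffs" ([k1, k2, p1, p2, k3] as OpenCV has them; the pictures are not rectified), "xyz" and "attitude" of the camera in the world. Camera axes: x right, y down, z forward; pixel columns grow to the right and rows downward; lengths in m; the calibration is good to about 2 mm. A picture is of the moment at which its call begins. There is no depth.
- r.close_job(): hands the job in; it is judged then, once.
Trained networks look in the newest picture that a camera, given by its name, has taken for a name from the list of things; names that differ only in an ending like _2 or _b are one class to them, and where a whole thing is asked for, a point or a joint stands for the part that bears it (a point fixed in the world has none). Each returns a list of dicts, best first, with "score" (0 to 1); they miss things now and then, are a little off and sometimes report something else, mostly with a low value. They report only what shows in the picture. A call takes as long as a camera call. They do not tell look-alikes from the thing itself.
- r.outline_of(thing, camera): "mask" (384x512 bool, what is visible of it) and "bbox" ([centre column, centre row, width, height] in pixels, round what is visible of it).
The state is a dict: "time": time; "joint_positions": joint angles; "joint_vel": joint speeds; "joint_torque": joint torques, N m; "ee_pos": TCP position; "eef_rot": TCP orientation; "ft_force": force on the tool from outside, world axes, zero at the start; "torque": the same for the moment, N m; "width": finger opening in m; "grip_force": force on a finger pad.
Only numpy, scipy, OpenCV 4.12 (cv2) and the standard library are available. Lean on these libraries where they do the work, as an engineer would, in place of code of your own. Each camera call takes 0.05 s, during which the arm holds its last target. There are 200 camera calls.

### The job

Stand the orange-lidded digestion vessel from the hot plate gently and upright on the blue mat in the free bay of the double vise. Let go of it, then turn the T-handle so that the middle jaw closes on this vessel until rising resistance shows it is firmly clamped against its end stop, without forcing it, and let go of the handle. Do not press the jaw against the green-lidded vessel in the other bay, and leave that one, the beakers and the bottle undisturbed.

Things in the scene. Friction and masses are not known exactly. Their poses are not given: they have to be found in the camera images.
- vessel: the vessel to clamp: white cylinder 60 mm diameter, 88 mm high, with an orange lid: a disc 60 mm wide from 88 to 103 mm, and on it a round grip knob 40 mm diameter from 103 to 138 mm above its underside. 0.3 to 0.6 kg. Origin: centre of its underside, z up. It starts standing on the hot plate (top 70 mm above the work surface).
- finished: the same kind of vessel with a green lid, standing loose in the other bay of the vise; it stays there. Origin: centre of its underside.
- mat: fixed round blue anti-slip mat, 56 mm diameter, 2 mm thick, lying at the middle of the free bay; origin: centre of its underside, 12 mm above the work surface, so the vessel's underside comes to stand 14 mm above the work surface. The free bay may be the left or the right one.
- vise: fixed double vise for vessels, base plate 120 x 300 x 12 mm. Origin: centre of the base plate's underside; its y axis runs along the row right bay - middle jaw - left bay (+y = left), its x axis away from the T-handle. The handle's blue housing (60 x 56 mm, 58 mm high) is on its -x side, 115 mm from the origin.
- jaw: sliding middle jaw, rubber-faced both sides, 28 mm thick over its faces, 72 mm high; origin on its mid-plane at the underside of the base plate. It slides along the vise's y, driven by the T-handle only: anticlockwise (seen from above) moves it towards the left bay (+y), clockwise towards the right bay, 8 mm per radian. Travel 33 mm either way from the vise's middle, its start within 4 mm.
- handle_mid (a point): middle of the T-handle's bar, on its vertical turning axis, 115 mm above the work surface. The bar is black with red ball ends, 14 mm wide, 16 mm high, 100 mm long, lying along this point's own y axis, on a stem 10 mm thick. It turns stiffly and stays where it is left.
- hotplate: fixed hot plate, 340 x 280 mm, foil-covered top 70 mm above the work surface; origin: centre of its underside.
- beaker_a: glass beaker with a watch glass on top, 86 mm over the glass, 94 mm high, standing on the far part of the hot plate; origin: centre of its underside. Leave it alone.
- beaker_b: the second such beaker. Leave it alone.
- reagent: reagent bottle 66 mm diameter, 170 mm high, on the work surface; origin: centre of its underside. Leave it alone.
- bay_left (a point): middle of the left bay's floor (vise y = +52 mm), 12 mm above the work surface. At the bay's outer end is an end stop with a sprung rubber V pad (8 N per mm), 70 mm high; from a vessel in the middle of the bay to the pad there are 3 to 10 mm, as the stop happens to be set: the settings differ each time and are not reported.
- bay_right (a point): middle of the right bay's floor (vise y = -52 mm), otherwise like the left bay, its end stop at the -y end.
- drive (a point): top of the drive housing, on its axis, 57 mm under the bar's middle. Torque to turn the handle: 0.13 N m while free, and once jaw and stop squeeze the vessel 0.08 N m more for each 10 N (about 0.16 rad). Held still, friction may hide up to 0.26 N m of it. Firm: 20 to 50 N; a steady opposing torque of 0.25 N m is a sure sign. Let go, it may ease back to 16 N. Above 90 N the vessel is crushed.
Not all that is in view belongs to the job. Leave any red look-alike of the vessel alone. Leave any pink look-alike of the finished alone.

How it is judged:
On the way, in this order (a step that is already met when the one before it is completed fails the run):
1. the orange-lidded vessel stands upright on the mat in the free bay, let go (horizontal distance between vessel and mat below 0.02 m and z of vessel in the frame of mat below 0.006 m and angle between vessel's own z axis and vertical below 0.1 rad and contact force between the fingers and vessel below 0.1 N and linear speed of vessel below 0.03 m/s), for 0.2 s.
2. the jaw squeezes the vessel with at least 12 N (contact force between jaw and vessel above 12 N), for 0.2 s.
At the end, for the whole second after the job is handed in: The orange-lidded vessel stands upright (within 0.1 rad) and at rest on the mat in the free bay, within 30 mm of the mat's centre, squeezed by the middle jaw with more than 8 N; the green-lidded vessel still stands upright within 15 mm of its start; the robot touches nothing (contact force between jaw and vessel above 8 N and horizontal distance between vessel and mat below 0.03 m and z of vessel in the frame of mat below 0.006 m and angle between each of vessel, finished's own z axis and vertical below 0.1 rad and linear speed of vessel below 0.02 m/s and distance of finished from where it was at the start of the episode below 0.015 m).
It fails at once if the vessel is crushed: the jaw presses it with more than 90 N (contact force between jaw and vessel above 90 N).
It fails at once if the vessel is banged down: more than 80 N on the mat (contact force between vessel and mat above 80 N).
It fails at once if the jaw is pressed against the green-lidded vessel (more than 3 N) (contact force between jaw and finished above 3 N).
It fails at once if a beaker or the reagent bottle is pushed more than 30 mm or tipped (distance of any of beaker_a, beaker_b, reagent from where it was at the start of the episode above 0.03 m or angle between any of beaker_a, beaker_b, reagent's own z axis and vertical above 0.3 rad).
It also fails if it takes over 72 s, if anything falls off the work surface, if the arm or the gripper's body presses on something with over 40 N, if the wrist force passes 120 N, or if a joint passes its speed limit or range.

## Working session

There is one attempt and no reset: what is moved stays moved. The work goes in short steps, Python scripts to look and compute and a shell command to move; the robot and the scene stay as the last step left them, time stands still between calls to the robot, and variables do not carry over. Pictures are saved under pics/ and viewed, at most 10 in all, crops included, and the job is handed in when it is done.

```bash
mkdir -p pics; ls; cat > h.py <<'E'
import numpy as np, cv2
from bench import r
from scipy.spatial.transform import Rotation as R
def cam(n,save=None):
    c=r.camera(n)
    if save: cv2.imwrite(f'pics/{save}.png',c['img'][:,:,::-1])
    return c
def rot(c):
    a=np.array(c['attitude'],float)
    return R.from_quat(a).as_matrix() if a.size==4 else a.reshape(3,3)
def px2w(c,u,v,z):
    p=cv2.undistortPoints(np.array([[[u,v]]],float),np.array(c['camera_matrix']),np.array(c['dist_coeffs']))[0,0]
    d=rot(c)@np.array([p[0],p[1],1]); o=np.array(c['xyz'])
    return o+d*(z-o[2])/d[2]
def w2px(c,P):
    M=rot(c).T; t=-M@np.array(c['xyz'])
    return cv2.projectPoints(np.array(P,float).reshape(-1,1,3),cv2.Rodrigues(M)[0],t,np.array(c['camera_matrix']),np.array(c['dist_coeffs']))[0][:,0]
E
python3 - <<'E'
from h import *
for n in('scene','top'):
    c=cam(n,n+'0'); print(n,c['xyz'],c['attitude'])
    for t in('vessel','finished','mat','jaw','handle_mid','vise'):
        print(t,[(round(d['score'],2),np.round(d['bbox']).tolist()) for d in r.outline_of(t,n)][:4])
s=r.read_state();print(s)
E
```

```text
pics
scene [1.11124287 0.74089526 0.82508973] [ 0.27734836  0.85754519 -0.41104255 -0.13688738]
vessel [(0.96, [208.0, 128.0, 19.0, 54.0]), (0.56, [241.0, 180.0, 20.0, 54.0])]
finished [(0.85, [285.0, 241.0, 37.0, 53.0]), (0.68, [254.0, 288.0, 31.0, 63.0])]
mat []
jaw [(0.83, [274.0, 243.0, 49.0, 34.0]), (0.2, [254.0, 236.0, 15.0, 13.0])]
handle_mid [(0.81, [310.0, 204.0, 45.0, 28.0])]
vise [(0.75, [276.0, 246.0, 110.0, 120.0]), (0.73, [310.0, 202.0, 43.0, 32.0]), (0.71, [256.0, 236.0, 11.0, 6.0]), (0.3, [283.0, 242.0, 34.0, 50.0])]
top [ 0.37046094 -0.00395949  1.29087616] [ 0.70643229 -0.70250673  0.06044922 -0.0615111 ]
vessel [(0.87, [367.0, 223.0, 32.0, 29.0])]
finished [(0.96, [177.0, 147.0, 28.0, 30.0]), (0.81, [196.0, 194.0, 30.0, 27.0]), (0.73, [215.0, 199.0, 8.0, 52.0]), (0.17, [369.0, 221.0, 33.0, 30.0])]
mat [(0.65, [237.0, 197.0, 22.0, 21.0])]
jaw []
handle_mid [(0.62, [212.0, 237.0, 47.0, 20.0])]
vise [(0.67, [217.0, 214.0, 113.0, 78.0])]
{'time': 0.7, 'joint_positions': array([ 1.21239862,  0.33222775, -0.06469963,  1.46010531,  0.02158842,
        1.34990237, -0.08849858]), 'joint_vel': array([ 4.79001046e-04,  9.52227460e-04, -1.67459741e-03,  9.01797060e-04,
        9.47659413e-05,  5.88230152e-04, -4.84357702e-04]), 'joint_torque': array([ 8.14506202e-04, -6.22909927e+01,  2.53437686e-02, -3.90072799e+01,
       -6.11480791e-02,  3.14768753e-02,  6.41821862e-05]), 'ee_pos': array([ 0.20597729, -0.59010084,  0.23355564]), 'eef_rot': array([9.85937910e-01, 1.67112048e-01, 1.85293439e-05, 2.22204287e-05]), 'ft_force': array([-0.43800322,  0.3136118 ,  0.50562197]), 'torque': array([0.00118844, 0.04549205, 0.02440411]), 'grip_force': 0.0, 'width': 0.08707693147515003}
```

```bash
python3 - <<'E'
import cv2
a=cv2.imread('pics/top0.png');cv2.imwrite('pics/top0c.png',cv2.resize(a[90:290,130:430],None,fx=2.6,fy=2.6,interpolation=2))
a=cv2.imread('pics/scene0.png');cv2.imwrite('pics/scene0c.png',cv2.resize(a[60:340,140:400],None,fx=2.1,fy=2.1,interpolation=2))
E
```

```text
(no output)
```

View pics/top0c.png

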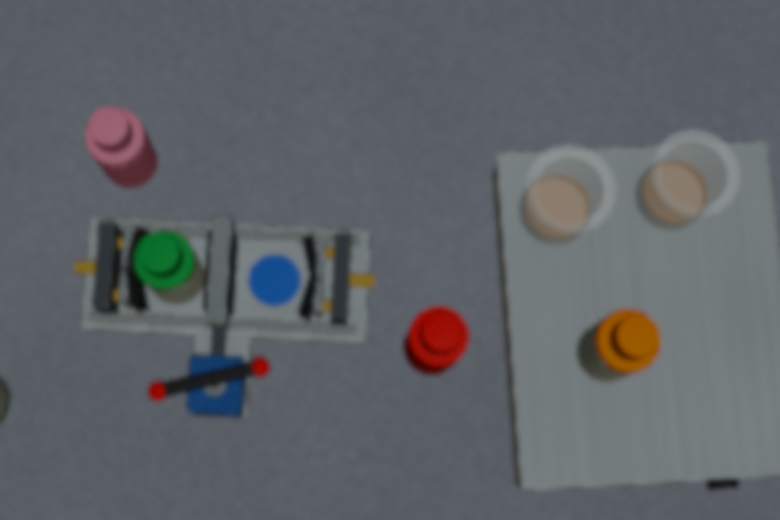

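View pics/scene0c.png

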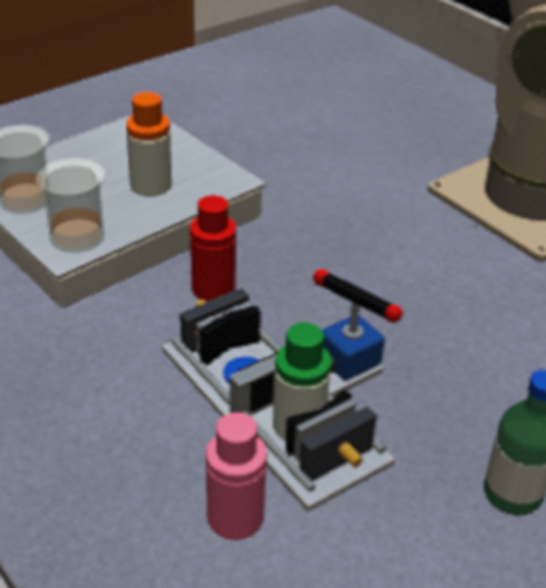

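Top view: the free bay with the blue mat is at about (237,197), right in the image. The green vessel is at (194,190), the T-handle at (210,237) and the orange vessel at (371,221). Red and pink look-alikes are at (298,219) and (174,142). Next I measure them precisely.

```bash
cat > meas.py <<'E'
from h import *
from scipy.optimize import least_squares
th=np.linspace(0,2*np.pi,60)
def blobs(c,lo,hi,amin=15,sv=(110,60)):
    h=cv2.cvtColor(c['img'],cv2.COLOR_RGB2HSV)
    m=cv2.inRange(h,(lo,sv[0],sv[1]),(hi,255,255))
    n,l,s,ce=cv2.connectedComponentsWithStats(m)
    return sorted([(int(s[i][4]),s[i][:4].tolist(),ce[i]) for i in range(1,n) if s[i][4]>=amin],key=lambda t:-t[0])
def ring(x,y,z,rad): return np.c_[x+rad*np.cos(th),y+rad*np.sin(th),z+0*th]
def lid(x,y,z0): return np.vstack([ring(x,y,z0+.088,.03),ring(x,y,z0+.103,.03),ring(x,y,z0+.103,.02),ring(x,y,z0+.138,.02)])
def fit(obs,z0,x0):
    def f(p):
        o=[]
        for c,b in obs:
            q=w2px(c,lid(*p,z0)); lo,hi=q.min(0),q.max(0)
            o+=[(lo[0]+hi[0])/2-(b[0]+(b[2]-1)/2),(lo[1]+hi[1])/2-(b[1]+(b[3]-1)/2)]
        return o
    s=least_squares(f,x0); return s.x,s.fun
E
python3 - <<'E'
from meas import *
t=cam('top');s=cam('scene')
for nm,(lo,hi),z0 in(('orange',(8,20),.07),('green',(50,75),.012)):
    bt=blobs(t,lo,hi);bs=blobs(s,lo,hi)
    print(nm,bt[:3],bs[:3])
    g=px2w(t,*bt[0][2],z0+.12)[:2]
    for obs in([(t,bt[0][1])],[(s,bs[0][1])],[(t,bt[0][1]),(s,bs[0][1])]): print(fit(obs,z0,g))
for n,c in(('top',t),('scene',s)):
    print(n,'red');
    for b in blobs(c,0,5,8)+blobs(c,175,180,8): print(b[0],b[1],b[2],px2w(c,*b[2],.115))
    print('blue')
    for b in blobs(c,100,120): print(b[0],b[1],b[2],px2w(c,*b[2],.014),px2w(c,*b[2],.058))
for n in ('beaker_a','hotplate','vise','reagent'):
  for d in r.outline_of(n,'top')[:2]: print(n,d['score'],d['bbox'],px2w(t,*d['bbox'][:2],.06))
E
```

```text
orange [(495, [358, 209, 26, 25], array([370.7010101 , 220.86868687]))] [(15884, [59, 0, 173, 127], array([142.91683455,  52.79054394])), (341, [200, 104, 20, 23], array([209.69208211, 116.07331378])), (83, [165, 160, 22, 8], array([175.07228916, 162.62650602]))]
(array([ 0.50721709, -0.27233863]), array([5.68434189e-14, 2.84217094e-14]))
(array([ 0.49603543, -0.72162325]), array([0.00000000e+00, 7.10542736e-15]))
(array([ 0.55341086, -0.34851322]), array([ 30.67464214, -18.75429831,  38.17377899,  45.73874593]))
green [(425, [181, 179, 24, 23], array([192.50352941, 189.61411765])), (290, [101, 230, 23, 23], array([114.35172414, 242.30344828]))] [(470, [379, 252, 29, 24], array([393.13404255, 264.1893617 ])), (224, [271, 224, 27, 17], array([283.76785714, 234.06696429])), (170, [277, 214, 17, 12], array([284.82941176, 219.57058824]))]
(array([0.59173774, 0.16674381]), array([0., 0.]))
(array([0.47698536, 0.38272433]), array([0., 0.]))
(array([0.51989885, 0.29177955]), array([-49.83116056,  27.54288585, -45.27609992, -16.47246565]))
top red
414 [287, 209, 23, 24] [297.63285024 220.086
[... 1983 characters left out ...]
    ]
95 [246, 230, 17, 12] [252.53684211 233.86315789] [0.59393818 0.04878875 0.014     ] [0.62200093 0.08633415 0.058     ]
18 [509, 288, 3, 9] [510.33333333 292.33333333] [0.23120416 0.55703526 0.014     ] [0.2789445 0.5670093 0.058    ]
beaker_a 0.7 [393.5, 160.6, 42.8, 39.9] [ 0.68457794 -0.36628369  0.06      ]
beaker_a 0.7 [346.1, 165.7, 30.5, 37.5] [ 0.66942924 -0.23698114  0.06      ]
hotplate 0.71 [377.4, 212.8, 119.0, 138.2] [ 0.54204134 -0.31685317  0.06      ]
vise 0.94 [216.4, 212.8, 114.2, 79.6] [0.53986801 0.10881812 0.06      ]
vise 0.33 [346.6, 165.2, 35.5, 38.8] [ 0.67082034 -0.23837086  0.06      ]
reagent 0.69 [115.3, 241.8, 37.1, 29.5] [0.46126805 0.3734971  0.06      ]
```

```bash
cat >> h.py <<'E'
def to(x,y,z,yaw=None):
    s=r.read_state(); M=R.from_quat(s['eef_rot']).as_matrix()
    d=M.T@(np.array([x,y,z])-s['ee_pos']); a=np.arctan2(M[1,0],M[0,0])
    print('t',round(s['time'],2),'pos',np.round(s['ee_pos'],4),'toolx yaw',round(a,3),'tilt',round(float(np.arccos(-M[2,2])),4),'shift mm',np.round(d*1000,1),
      'turn',None if yaw is None else round(-((yaw-a+np.pi)%(2*np.pi)-np.pi),3),'q',np.round(s['joint_positions'],2),'F',np.round(s['ft_force'],1),'T',np.round(s['torque'],2),'w',round(s['width'],4),'g',round(s['grip_force'],1))
E
python3 - <<'E'
from meas import *
t=cam('top');s=cam('scene')
bo=[200,104,20,23]; bt=[358,209,26,25]
print(fit([(s,bo)],.07,[.5,-.27]),fit([(s,bo),(t,bt)],.07,[.5,-.27]))
gs=[271,214,27,27]
print(fit([(s,gs)],.012,[.59,.167]),fit([(s,gs),(t,[181,179,24,23])],.012,[.59,.167]))
for d in r.outline_of('jaw','scene')[:2]: print(d['score'],d['bbox'])
print('jaw',px2w(t,214.6,194,.072))
to(.507,-.272,.26)
# jaw top edges: profile along image row
g=cv2.cvtColor(t['img'],cv2.COLOR_RGB2GRAY); print(g[180:208:6,205:228])
E
python3 -m pendant '[[0,0,-0.03,0],[0,0,0,0]]' 1 30
```

```text
(array([ 0.51122363, -0.2722342 ]), array([0., 0.])) (array([ 0.50861841, -0.27284154]), array([ 0.66659079, -0.34913201,  0.18746589, -0.57651892]))
(array([0.59143093, 0.16261935]), array([-5.68434189e-14,  0.00000000e+00])) (array([0.59195686, 0.16484956]), array([ 0.44846484,  0.64846414,  0.74065905, -0.08037399]))
0.61 [260.3, 243.2, 21.6, 31.9]
jaw [0.58805673 0.11349294 0.072     ]
t 1.15 pos [ 0.2059 -0.5901  0.2336] toolx yaw 0.336 tilt 0.0001 shift mm [ 389.1 -201.2  -26.5] turn None q [ 1.21  0.33 -0.06  1.46  0.02  1.35 -0.09] F [-0.8  0.1 -0. ] T [ 0.    0.05 -0.02] w 0.0873 g 0.0
[[106 104 101  95  82  66  76  93 100 101 101 100  98  86  63  63  85  97
  101 101 102 103 102]
 [108 119 121 110  86  77  93  99 100 100 100  98  87  63  39  49  86 114
  124 126 126 126 125]
 [ 62  69  81  84  68  70  90  99  99  99  99  98  86  57  37  66 100 119
  125 125 121 111  95]
 [ 72  69  64  56  60  80  94  98  99  99  98  91  73  46  44  81 113 124
  124 118 103  82  70]
 [108 114 105  77  69  88  96  97  98  98  95  83  57  34  55  91 115 124
  125 125 123 119 110]]
time: 1.32
ee_pos: [0.2065, -0.5913, 0.2681]
eef_rot: [0.986, 0.167, 0.001, 0.003]
ft_force: [0.1, -0.7, 0.9]
width: 0.0869
grip_force: 0.0
```

```bash
python3 -m pendant '[[0.02,-0.01,0,0],[0.03,-0.016,0,0],[0.033,-0.017,0,0],[0.033,-0.017,0,0],[0.033,-0.017,0,0],[0.033,-0.017,0,0],[0.033,-0.017,0,0],[0.033,-0.017,0,0]]' 
python3 -m pendant '[[0.033,-0.017,0,0],[0.033,-0.017,0,0],[0.033,-0.017,0,0],[0.02,-0.01,0,0],[0,0,0,0]]' 
python3 - <<'E'
from h import *
to(.509,-.2725,.188)
E
```

```text
time: 1.98
ee_pos: [0.399, -0.3862, 0.2641]
eef_rot: [0.986, 0.167, 0.0, 0.001]
ft_force: [0.6, -0.7, 0.2]
width: 0.0871
grip_force: 0.0
time: 2.4
ee_pos: [0.4941, -0.2852, 0.2639]
eef_rot: [0.985, 0.171, 0.001, -0.001]
ft_force: [-0.5, -0.3, 0.3]
width: 0.0871
grip_force: 0.0
t 2.4 pos [ 0.4941 -0.2852  0.2639] toolx yaw 0.344 tilt 0.0028 shift mm [18.1 -6.9 76. ] turn None q [ 0.74  0.22 -0.34  1.55  0.07  1.39 -0.84] F [-0.5 -0.3  0.3] T [-0.04  0.01 -0.01] w 0.0871 g 0.0
```

```bash
python3 -m pendant '[[0.018,-0.007,0.01,0],[0,0,0,0],[0,0,0,0],[0,0,0,0]]' 
python3 - <<'E'
from meas import *
c=cam('wrist','w1')
to(.509,-.2725,.188)
print(c['xyz'],blobs(c,8,20)[:3])
print(w2px(c,[.509,-.2725,.208]),w2px(c,ring(.509,-.2725,.208,.02)).mean(0))
E
```

```text
time: 2.73
ee_pos: [0.5043, -0.2792, 0.2539]
eef_rot: [0.986, 0.167, -0.0, 0.0]
ft_force: [-0.1, 1.0, 0.1]
width: 0.087
grip_force: 0.0
t 2.78 pos [ 0.5042 -0.2794  0.254 ] toolx yaw 0.334 tilt 0.0008 shift mm [ 6.8 -5.  66. ] turn None q [ 0.72  0.24 -0.34  1.55  0.08  1.37 -0.87] F [-0.9 -0.5  0.3] T [-0.05 -0.01 -0.06] w 0.0868 g 0.0
[ 0.57699805 -0.25472953  0.40594503] [(3700, [222, 156, 66, 72], array([254.46108108, 190.42162162])), (3591, [234, 296, 278, 17], array([385.89557226, 305.25591757])), (659, [90, 237, 28, 50], array([100.12898331, 261.83611533]))]
[[249.62828168 202.63856291]] [249.77000484 201.91027548]
```

View pics/w1.png

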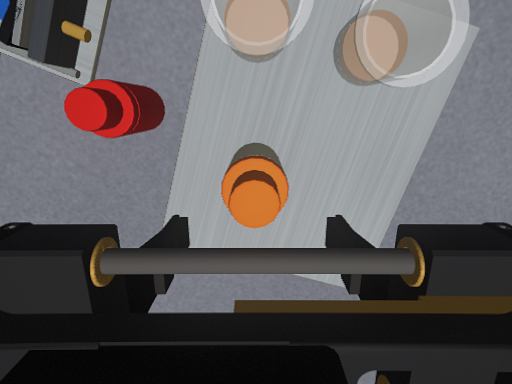

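The wrist view shows the orange knob top at about (254,203), between the open fingertips at (178,225) and (340,225). That fits the estimate within about 4 mm. I'll refine using all three views.

```bash
python3 - <<'E'
from meas import *
c=cam('wrist')
w=(c,blobs(c,8,20)[0][1]); s=(cam('scene'),[200,104,20,23]); t=(cam('top'),[358,209,26,25])
print(fit([w],.07,[.51,-.27]),fit([w,s,t],.07,[.51,-.27]))
to(*fit([w],.07,[.51,-.27])[0],.188)
E
```

```text
(array([ 0.50896062, -0.27630269]), array([0.00000000e+00, 5.68434189e-14])) (array([ 0.50883413, -0.27579219]), array([-0.59902473, -0.05489072,  0.04868256, -0.74071751,  1.39804859,
       -0.6607797 ]))
t 2.93 pos [ 0.5044 -0.2791  0.254 ] toolx yaw 0.334 tilt 0.0007 shift mm [ 5.2 -1.2 66. ] turn None q [ 0.72  0.24 -0.35  1.55  0.08  1.37 -0.87] F [-0.3 -0.1  0.2] T [ 0.03  0.   -0.01] w 0.0866 g 0.0
```

```bash
python3 -m pendant '[[0.005,-0.001,0.0,0],[0,0,0.02,0],[0,0,0.02,0],[0,0,0.013,0],[0,0,0.008,0],[0,0,0,0],[0,0,0,0]]' 
python3 - <<'E'
from h import *
to(.509,-.276,.188)
E
```

```text
time: 3.52
ee_pos: [0.5095, -0.2756, 0.1929]
eef_rot: [0.986, 0.167, 0.0, 0.0]
ft_force: [0.1, -0.8, 1.6]
width: 0.0869
grip_force: 0.0
t 3.52 pos [ 0.5095 -0.2756  0.1929] toolx yaw 0.336 tilt 0.0001 shift mm [-0.6  0.2  4.9] turn None q [ 0.71  0.28 -0.35  1.63  0.1   1.25 -0.89] F [ 0.1 -0.8  1.6] T [ 0.03 -0.01  0.03] w 0.0869 g 0.0
```

```bash
python3 -m pendant '[[0,0,0.004,0],[0,0,0,0],[0,0,0,0]]' 
python3 -m pendant '[[0,0,0,0],[0,0,0,0],[0,0,0,0],[0,0,0,0],[0,0,0,0],[0,0,0,0],[0,0,0,0]]' 0 45
python3 -m pendant '[[0,0,0,0],[0,0,-0.01,0],[0,0,-0.02,0],[0,0,-0.03,0],[0,0,-0.03,0],[0,0,-0.01,0],[0,0,0,0]]'
python3 - <<'E'
from meas import *
c=cam('wrist','w2')
to(.5895,.0627,.28,1.5)
E
```

```text
time: 3.77
ee_pos: [0.5095, -0.2757, 0.1891]
eef_rot: [0.986, 0.167, 0.0, 0.0]
ft_force: [-0.4, -0.6, -0.1]
width: 0.0867
grip_force: 0.0
time: 4.35
ee_pos: [0.5093, -0.2756, 0.1886]
eef_rot: [0.986, 0.167, 0.0, 0.0]
ft_force: [0.1, 0.2, -0.0]
width: 0.0483
grip_force: 0.0
time: 4.93
ee_pos: [0.5103, -0.2759, 0.2912]
eef_rot: [0.986, 0.167, 0.002, 0.001]
ft_force: [1.0, 0.2, -4.7]
width: 0.0392
grip_force: 45.0
t 4.98 pos [ 0.5095 -0.2756  0.2887] toolx yaw 0.336 tilt 0.0012 shift mm [ 187.  -293.1    8.6] turn -1.164 q [ 0.71  0.23 -0.35  1.49  0.08  1.44 -0.88] F [ 0.4 -0.7 -5.5] T [ 0.01 -0.01  0.04] w 0.0391 g 45.0
```

```bash
python3 -m pendant '[[0.006,-0.01,0,0],[0.012,-0.018,0,0],[0.016,-0.024,0,0],[0.016,-0.025,0,0],[0.016,-0.025,0,0],[0.016,-0.025,0,0],[0.016,-0.025,0,0],[0.016,-0.025,0,0]]' 
python3 -m pendant '[[0.016,-0.025,0,0],[0.016,-0.025,0,0],[0.016,-0.024,0,0],[0.014,-0.022,0,0],[0.008,-0.012,0,0],[0,0,0,0],[0,0,0,0]]'
python3 - <<'E'
from meas import *
to(.5895,.0627,.132)
c=cam('scene','s2');cv2.imwrite('pics/s2c.png',cv2.resize(c['img'][60:340,140:400,::-1],None,fx=2.1,fy=2.1,interpolation=2))
E
```

```text
time: 5.65
ee_pos: [0.5577, -0.0684, 0.2861]
eef_rot: [0.986, 0.167, -0.002, -0.001]
ft_force: [-0.4, 0.8, -5.2]
width: 0.0391
grip_force: 45.0
time: 6.23
ee_pos: [0.588, 0.0559, 0.2863]
eef_rot: [0.986, 0.169, -0.002, -0.0]
ft_force: [0.1, -0.6, -5.8]
width: 0.0391
grip_force: 45.0
t 6.23 pos [0.588  0.0559 0.2863] toolx yaw 0.339 tilt 0.0036 shift mm [  4.2  -5.7 154.3] turn None q [ 0.28  0.29 -0.56  1.45  0.15  1.46 -1.51] F [ 0.1 -0.6 -5.8] T [-0.07  0.    0.01] w 0.0391 g 45.0
```

View pics/s2c.png

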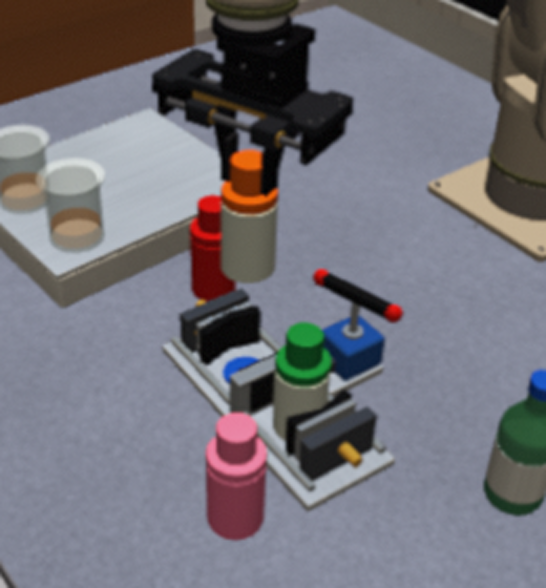

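The vessel hangs upright in the gripper (lid at crop (248,190)), and the mat below it at crop (242,370) is free. Next I check how high its underside is.

```bash
python3 - <<'E'
from meas import *
c=cam('scene'); 
b=[x for x in blobs(c,8,20) if 200<x[2][0]<300 and 110<x[2][1]<180]; print(b)
h=cv2.cvtColor(c['img'],cv2.COLOR_RGB2HSV)
B=[min(x[1][0] for x in b),min(x[1][1] for x in b),max(x[1][0]+x[1][2] for x in b),max(x[1][1]+x[1][3] for x in b)]
print(B)
p=r.read_state()['ee_pos']
for dz in(-.112,-.118,-.124):
    q=w2px(c,lid(p[0],p[1],p[2]+dz)); print(dz,q.min(0),q.max(0))
t=cam('top'); print(px2w(t,213.9,190,.072), px2w(t,235.2,197.5,.014))
E
```

```text
[(555, [245, 131, 26, 31], array([256.63423423, 147.21981982]))]
[245, 131, 271, 162]
-0.112 [243.21633741 125.87007142] [270.98571659 158.17935257]
-0.118 [243.22246528 128.28906748] [270.89356016 160.51128875]
-0.124 [243.22859527 130.69165218] [270.80192095 162.82659391]
[0.5987464  0.11557118 0.072     ] [0.58894361 0.06217236 0.014     ]
```

```bash
python3 -m pendant '[[0.003,-0.004,0.01,0],[0.002,-0.002,0.02,0],[0,0,0.025,0],[0,0,0.025,0],[0,0,0.02,0],[0,0,0.015,0],[0,0,0.01,0],[0,0,0,0]]' 
python3 -m pendant '[[0,0,0,0],[0,0,0,0]]'
python3 - <<'E'
from meas import *
to(.589,.0625,.135)
E
```

```text
time: 7.05
ee_pos: [0.5905, 0.0608, 0.1607]
eef_rot: [0.986, 0.167, -0.002, -0.0]
ft_force: [-0.6, 0.4, -5.1]
width: 0.0392
grip_force: 45.0
time: 7.22
ee_pos: [0.5925, 0.0615, 0.1646]
eef_rot: [0.986, 0.167, 0.001, 0.0]
ft_force: [-0.2, 0.1, -5.3]
width: 0.039
grip_force: 45.0
t 7.22 pos [0.5925 0.0615 0.1646] toolx yaw 0.335 tilt 0.0017 shift mm [-3.  -2.1 29.6] turn None q [ 0.26  0.37 -0.55  1.61  0.2   1.22 -1.56] F [-0.2  0.1 -5.3] T [ 0.04 -0.    0.01] w 0.039 g 45.0
```

```bash
python3 -m pendant '[[-0.003,-0.002,0.008,0],[0,0,0.008,0],[0,0,0.004,0],[0,0,0.003,0],[0,0,0,0],[0,0,0,0]]' 
python3 -m pendant '[[0,0,0.002,0],[0,0,0,0],[0,0,0,0]]'
python3 - <<'E'
from meas import *
to(.589,.0625,.135)
E
```

```text
time: 7.72
ee_pos: [0.5883, 0.0623, 0.1404]
eef_rot: [0.986, 0.167, -0.0, 0.0]
ft_force: [0.3, 1.0, -4.4]
width: 0.0392
grip_force: 45.0
time: 7.97
ee_pos: [0.5884, 0.0623, 0.1386]
eef_rot: [0.986, 0.167, 0.0, 0.0]
ft_force: [-0.1, 0.5, -5.4]
width: 0.0389
grip_force: 45.0
t 7.97 pos [0.5884 0.0623 0.1386] toolx yaw 0.336 tilt 0.0002 shift mm [0.6 0.  3.6] turn None q [ 0.26  0.38 -0.55  1.65  0.21  1.17 -1.57] F [-0.1  0.5 -5.4] T [-0.02 -0.03  0.  ] w 0.0389 g 45.0
```

```bash
for i in 1; do python3 -m pendant '[[0,0,0.001,0],[0,0,0,0],[0,0,0,0]]'; python3 -m pendant '[[0,0,0.001,0],[0,0,0,0],[0,0,0,0]]';python3 -m pendant '[[0,0,0.001,0],[0,0,0,0],[0,0,0,0]]'; done | grep -E 'ee_pos|ft'
```

```text
ee_pos: [0.5884, 0.0623, 0.1376]
ft_force: [-0.4, -1.0, -4.8]
ee_pos: [0.5883, 0.0623, 0.1365]
ft_force: [-1.3, -0.5, -6.1]
ee_pos: [0.5883, 0.0623, 0.1355]
ft_force: [-0.4, 0.1, -5.1]
```

```bash
for i in 1; do python3 -m pendant '[[0,0,0.001,0],[0,0,0,0],[0,0,0,0]]'; python3 -m pendant '[[0,0,0.001,0],[0,0,0,0],[0,0,0,0]]';python3 -m pendant '[[0,0,0.001,0],[0,0,0,0],[0,0,0,0]]'; done | grep -E 'ee_pos|ft'
```

```text
ee_pos: [0.5883, 0.0623, 0.1345]
ft_force: [0.4, 0.4, -5.5]
ee_pos: [0.5883, 0.0623, 0.1335]
ft_force: [0.5, -0.2, -4.9]
ee_pos: [0.5888, 0.0624, 0.1335]
ft_force: [-2.3, 0.6, 5.2]
```

Contact at z = 0.1335, about 10 N on the mat. Now I release, rise and check.

```bash
python3 -m pendant '[[0,0,0,0],[0,0,0,0],[0,0,0,0],[0,0,0,0],[0,0,0,0],[0,0,0,0]]' 1
python3 -m pendant '[[0,0,-0.01,0],[0,0,-0.02,0],[0,0,-0.03,0],[0,0,-0.03,0],[0,0,-0.02,0],[0,0,0,0]]'
python3 - <<'E'
from meas import *
to(.4766,.1185,.2,1.81)
c=cam('wrist','w3')
B=blobs(c,8,20); print(B[:3])
b=[x for x in B if 200<x[2][0]<310 and x[2][1]<290][0]
f=fit([(c,b[1])],.014,[.589,.062]);print('vessel',f)
E
```

```text
time: 9.97
ee_pos: [0.5883, 0.0623, 0.1324]
eef_rot: [0.986, 0.167, -0.0, 0.0]
ft_force: [0.4, -0.6, 0.4]
width: 0.0712
grip_force: 0.0
time: 10.47
ee_pos: [0.5902, 0.063, 0.2484]
eef_rot: [0.986, 0.167, 0.004, 0.0]
ft_force: [0.1, 0.6, 0.3]
width: 0.0865
grip_force: 0.0
t 10.47 pos [0.5902 0.063  0.2484] toolx yaw 0.336 tilt 0.0077 shift mm [-89.4 -89.9  47.5] turn -1.474 q [ 0.27  0.3  -0.56  1.51  0.16  1.37 -1.54] F [0.1 0.6 0.3] T [ 0.01 -0.02 -0.05] w 0.0865 g 0.0
[(3857, [234, 296, 278, 18], array([384.53824216, 305.4679803 ])), (2503, [229, 155, 57, 59], array([257.14342789, 183.73272074])), (680, [90, 237, 28, 50], array([100.475     , 261.83970588]))]
vessel (array([0.58861603, 0.06139063]), array([0.00000000e+00, 5.68434189e-14]))
```

View pics/w3.png

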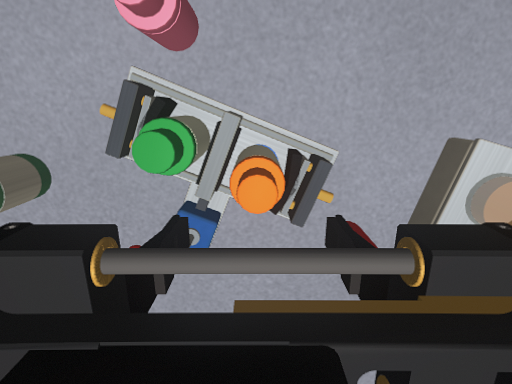

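The orange vessel stands upright at wrist pixel (257,190), between jaw and right end stop. The green one is undisturbed and the handle is partly hidden at (190,237). Moving above the handle and turning.

```bash
python3 -m pendant '[[-0.015,-0.015,0,0],[-0.025,-0.025,0,0],[-0.025,-0.025,0,0],[-0.019,-0.02,0,0],[-0.005,-0.005,0,-0.1],[0,0,0,-0.12],[0,0,0,-0.12],[0,0,0,-0.12]]'
python3 -m pendant '[[0,0,0,-0.12],[0,0,0,-0.12],[0,0,0,-0.12],[0,0,0,-0.12],[0,0,0,-0.12],[0,0,0,-0.12],[0,0,0,-0.12],[0,0,0,-0.12]]'
python3 - <<'E'
from meas import *
to(.4766,.1185,.2,1.81)
E
```

```text
time: 11.18
ee_pos: [0.474, 0.1179, 0.242]
eef_rot: [0.921, 0.39, -0.0, 0.0]
ft_force: [0.3, -0.6, -0.3]
width: 0.0872
grip_force: 0.0
time: 11.85
ee_pos: [0.4742, 0.1178, 0.2419]
eef_rot: [0.636, 0.771, -0.0, -0.0]
ft_force: [-0.4, -0.5, -0.5]
width: 0.087
grip_force: 0.0
t 11.85 pos [0.4742 0.1178 0.2419] toolx yaw 1.762 tilt 0.0013 shift mm [ 0.2  2.6 41.9] turn -0.048 q [ 0.33  0.07 -0.68  1.77  0.05  1.32 -0.18] F [-0.4 -0.5 -0.5] T [ 0.   -0.07 -0.04] w 0.087 g 0.0
```

```bash
python3 - <<'E'
from meas import *
c=cam('wrist','w4')
for P in([.488,.07,.115],[.4647,.1668,.115],[.4766,.1185,.115]): print(w2px(c,P))
for b in blobs(c,0,6,20)[:5]: print(b[0],b[1],b[2],px2w(c,*b[2],.115))
E
```

```text
[[260.73493899 225.6181031 ]]
[[256.53212    132.86081273]]
[[258.98812754 181.41246972]]
401 [245, 282, 32, 18] [260.24438903 291.82793017] [ 0.50364233 -0.01242452  0.115     ]
280 [247, 125, 19, 18] [255.93571429 133.85714286] [0.46430436 0.16573467 0.115     ]
182 [253, 224, 18, 14] [261.61538462 230.32967033] [0.49002356 0.06470427 0.115     ]
```

View pics/w4.png

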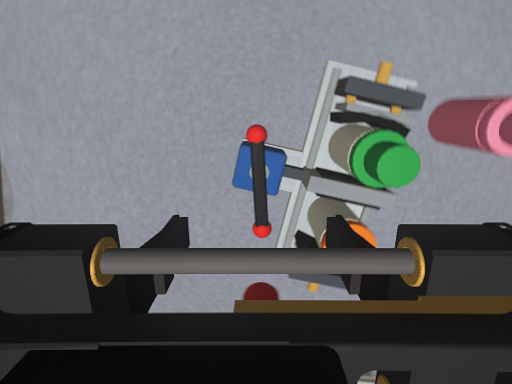

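The bar is seen end-on to the tool's x axis, balls at (256,134) and (262,230), matching the estimate within 2 mm. Centre and descend.

```bash
python3 -m pendant '[[0,0.002,0.01,-0.048],[0,0,0.025,0],[0,0,0.025,0],[0,0,0.02,0],[0,0,0.01,0],[0,0,0,0],[0,0,0,0]]' 0.5 30
python3 - <<'E'
from meas import *
to(.4765,.1183,.108,1.81)
E
```

```text
time: 12.48
ee_pos: [0.4765, 0.1184, 0.1528]
eef_rot: [0.621, 0.784, -0.0, -0.0]
ft_force: [0.2, 0.2, 0.0]
width: 0.0486
grip_force: 0.0
t 12.48 pos [0.4765 0.1184 0.1528] toolx yaw 1.803 tilt 0.0006 shift mm [-0.1 -0.  44.8] turn -0.007 q [ 0.3   0.16 -0.69  1.88  0.11  1.14 -0.19] F [0.2 0.2 0. ] T [ 0.01 -0.08 -0.02] w 0.0486 g 0.0
```

```bash
python3 -m pendant '[[0,0,0.01,0],[0,0,0.015,0],[0,0,0.012,0],[0,0,0.007,0],[0,0,0,0],[0,0,0,0]]'
python3 -m pendant '[[0,0,0,0],[0,0,0,0],[0,0,0,0],[0,0,0,0],[0,0,0,0],[0,0,0,0]]' 0 30
python3 -m pendant '[[0,0,0,0],[0,0,0,0],[0,0,0,0]]'
python3 - <<'E'
from meas import *
to(.4765,.1183,.108,1.81)
E
```

```text
time: 12.98
ee_pos: [0.4766, 0.1184, 0.1086]
eef_rot: [0.62, 0.785, -0.0, -0.0]
ft_force: [0.5, -0.5, 0.5]
width: 0.0435
grip_force: 0.0
time: 13.48
ee_pos: [0.4762, 0.1182, 0.1087]
eef_rot: [0.62, 0.784, -0.0, -0.0]
ft_force: [-1.0, -0.3, 1.7]
width: 0.0137
grip_force: 30.0
time: 13.73
ee_pos: [0.4763, 0.1182, 0.1087]
eef_rot: [0.62, 0.785, -0.0, -0.0]
ft_force: [-4.8, -1.8, 5.4]
width: 0.0135
grip_force: 30.0
t 13.73 pos [0.4763 0.1182 0.1087] toolx yaw 1.804 tilt 0.0009 shift mm [0.  0.3 0.7] turn -0.006 q [ 0.29  0.22 -0.68  1.93  0.16  1.05 -0.23] F [-4.8 -1.8  5.4] T [-0.3   0.85  0.07] w 0.0135 g 30.0
```

```bash
cat > s.py <<'E'
from h import *
to(.4765,.1183,.108)
E
python3 -m pendant '[[0,0,0,0.03],[0,0,0,0.05],[0,0,0,0.06],[0,0,0,0.06],[0,0,0,0.05],[0,0,0,0.05]]' >/dev/null; python3 s.py
python3 -m pendant '[[0,0,0,0.05],[0,0,0,0.05],[0,0,0,0.05],[0,0,0,0.05],[0,0,0,0.05],[0,0,0,0.05]]' >/dev/null; python3 s.py
```

```text
t 14.23 pos [0.4766 0.1182 0.1087] toolx yaw 1.501 tilt 0.0004 shift mm [ 0.1 -0.1  0.7] turn None q [ 0.26  0.21 -0.64  1.93  0.15  1.05 -0.52] F [-2.4 -1.2  2.8] T [-0.26  0.47  0.16] w 0.0137 g 30.0
t 14.73 pos [0.4769 0.1182 0.1087] toolx yaw 1.201 tilt 0.0006 shift mm [-0.  -0.4  0.7] turn None q [ 0.22  0.21 -0.61  1.93  0.14  1.05 -0.81] F [-0.6 -1.8  2. ] T [-0.2  0.1  0.1] w 0.014 g 30.0
```

```bash

python3 -m pendant '[[0,0,0,0.05],[0,0,0,0.05],[0,0,0,0.05],[0,0,0,0.05]]' >/dev/null; python3 s.py
python3 -m pendant '[[0,0,0,0.05],[0,0,0,0.05],[0,0,0,0.05],[0,0,0,0.05]]' >/dev/null; python3 s.py
python3 -m pendant '[[0,0,0,0.05],[0,0,0,0.05],[0,0,0,0.05]]' >/dev/null; python3 s.py
```

```text
t 15.07 pos [0.4771 0.1181 0.1087] toolx yaw 1.001 tilt 0.001 shift mm [-0.1 -0.6  0.7] turn None q [ 0.2   0.2  -0.59  1.93  0.13  1.05 -1.01] F [ 0.6 -1.4  0.7] T [-0.2  -0.11  0.15] w 0.0137 g 30.0
t 15.4 pos [0.4772 0.1179 0.1087] toolx yaw 0.801 tilt 0.0013 shift mm [-0.3 -0.8  0.7] turn None q [ 0.19  0.2  -0.57  1.93  0.12  1.04 -1.2 ] F [ 1.1 -1.9  0.5] T [-0.38 -0.3   0.14] w 0.0134 g 30.0
t 15.65 pos [0.4774 0.1178 0.1087] toolx yaw 0.651 tilt 0.0015 shift mm [-0.4 -0.9  0.7] turn None q [ 0.17  0.2  -0.55  1.93  0.12  1.04 -1.35] F [ 2.6 -2.6  0.4] T [-0.45 -0.43  0.13] w 0.0138 g 30.0
```

```bash

python3 -m pendant '[[0,0,0,0.05],[0,0,0,0.05],[0,0,0,0.05]]' >/dev/null; python3 s.py
python3 -m pendant '[[0,0,0,0.05],[0,0,0,0.05],[0,0,0,0.05]]' >/dev/null; python3 s.py
```

```text
t 15.9 pos [0.4774 0.1177 0.1087] toolx yaw 0.501 tilt 0.0017 shift mm [-0.5 -1.   0.7] turn None q [ 0.16  0.2  -0.53  1.93  0.12  1.04 -1.5 ] F [ 1.9 -2.9 -0.3] T [-0.5  -0.5   0.16] w 0.0135 g 30.0
t 16.15 pos [0.4775 0.1175 0.1087] toolx yaw 0.351 tilt 0.0018 shift mm [-0.7 -1.1  0.7] turn None q [ 0.14  0.19 -0.52  1.93  0.11  1.04 -1.64] F [ 2.2 -3.1 -0.3] T [-0.69 -0.51  0.17] w 0.0134 g 30.0
```

```bash

python3 -m pendant '[[0,0,0,0.05],[0,0,0,0.05]]' >/dev/null; python3 s.py
python3 -m pendant '[[0,0,0,0.05],[0,0,0,0.05]]' >/dev/null; python3 s.py
```

```text
t 16.32 pos [0.4775 0.1174 0.1087] toolx yaw 0.251 tilt 0.0019 shift mm [-0.8 -1.1  0.7] turn None q [ 0.13  0.19 -0.51  1.93  0.11  1.04 -1.74] F [ 3.3 -4.1 -0. ] T [-0.65 -0.51  0.14] w 0.0136 g 30.0
t 16.48 pos [0.4775 0.1173 0.1087] toolx yaw 0.151 tilt 0.002 shift mm [-0.9 -1.1  0.7] turn None q [ 0.12  0.19 -0.5   1.93  0.11  1.04 -1.84] F [ 2.9 -4.  -0.6] T [-0.79 -0.59  0.19] w 0.0136 g 30.0
```

```bash

python3 -m pendant '[[0,0,0,0.05],[0,0,0,0.05]]' >/dev/null; python3 s.py
python3 -m pendant '[[0,0,0,0.05],[0,0,0,0.05]]' >/dev/null; python3 s.py
```

```text
t 16.65 pos [0.4775 0.1172 0.1087] toolx yaw 0.05 tilt 0.002 shift mm [-1.  -1.1  0.7] turn None q [ 0.11  0.19 -0.49  1.93  0.1   1.04 -1.94] F [ 2.7 -5.   0.4] T [-0.81 -0.52  0.13] w 0.0136 g 30.0
t 16.82 pos [0.4775 0.1171 0.1087] toolx yaw -0.05 tilt 0.0021 shift mm [-1.1 -1.1  0.7] turn None q [ 0.11  0.19 -0.48  1.93  0.1   1.04 -2.04] F [ 2.4 -4.4  0.6] T [-0.91 -0.57  0.19] w 0.0135 g 30.0
```

```bash

python3 -m pendant '[[0,0,0,0.05],[0,0,0,0.05]]' >/dev/null; python3 s.py
```

```text
t 16.98 pos [0.4776 0.117  0.1087] toolx yaw -0.15 tilt 0.0022 shift mm [-1.3 -1.1  0.7] turn None q [ 0.1   0.19 -0.47  1.93  0.1   1.04 -2.13] F [ 2.5 -4.8  0.5] T [-1.03 -0.52  0.17] w 0.0137 g 30.0
```

```bash

python3 -m pendant '[[0,0,0,0.05],[0,0,0,0.05]]' >/dev/null; python3 s.py
```

```text
t 17.15 pos [0.4775 0.1169 0.1087] toolx yaw -0.25 tilt 0.0021 shift mm [-1.3 -1.1  0.7] turn None q [ 0.09  0.19 -0.46  1.94  0.1   1.04 -2.23] F [ 2.  -6.5  0.7] T [-1.09 -0.45  0.18] w 0.0139 g 30.0
```

```bash

python3 -m pendant '[[0,0,0,0.05],[0,0,0,0.05]]' >/dev/null; python3 s.py
```

```text
t 17.32 pos [0.4775 0.1168 0.1087] toolx yaw -0.35 tilt 0.0022 shift mm [-1.4 -1.1  0.7] turn None q [ 0.08  0.18 -0.45  1.94  0.09  1.04 -2.33] F [ 3.1 -5.7  1.6] T [-1.16 -0.36  0.19] w 0.0136 g 30.0
```

```bash

python3 -m pendant '[[0,0,0,0.05],[0,0,0,0.05]]' >/dev/null; python3 s.py
```

```text
t 17.48 pos [0.4774 0.1167 0.1087] toolx yaw -0.45 tilt 0.0023 shift mm [-1.6 -1.1  0.7] turn None q [ 0.07  0.18 -0.44  1.94  0.09  1.04 -2.43] F [ 2.1 -6.4  1.4] T [-1.24 -0.3   0.24] w 0.0135 g 30.1
```

```bash

python3 -m pendant '[[0,0,0,0],[0,0,0,0],[0,0,0,0],[0,0,0,0]]' 0.5 >/dev/null; python3 s.py
python3 -m pendant '[[0,0,-0.01,0],[0,0,-0.02,0],[0,0,-0.02,0],[0,0,-0.01,0],[0,0,0,-0.06],[0,0,0,-0.12],[0,0,0,-0.12],[0,0,0,-0.12]]' >/dev/null; python3 s.py
python3 - <<'E'
from meas import *
c=cam('scene','s5');cv2.imwrite('pics/s5c.png',cv2.resize(c['img'][160:320,190:350,::-1],None,fx=3.5,fy=3.5,interpolation=2))
B=[b for b in blobs(c,8,20) if 200<b[2][0]<300 and b[2][1]>170]; print(B)
E
```

```text
t 17.82 pos [0.4766 0.1186 0.1085] toolx yaw -0.445 tilt 0.0002 shift mm [0.1 0.3 0.5] turn None q [ 0.07  0.18 -0.44  1.94  0.09  1.04 -2.43] F [1.3 0.1 0.7] T [ 0.09  0.05 -0.01] w 0.0325 g 0.0
t 18.48 pos [0.4766 0.1184 0.1688] toolx yaw -0.02 tilt 0.0004 shift mm [-0.1  0.1 60.8] turn None q [ 0.11  0.12 -0.47  1.87  0.06  1.17 -1.97] F [-0.4  0.1  0.7] T [-0.02  0.03 -0.02] w 0.0431 g 0.0
[(539, [244, 187, 25, 29], array([256.01298701, 201.51576994]))]
```

View pics/s5c.png

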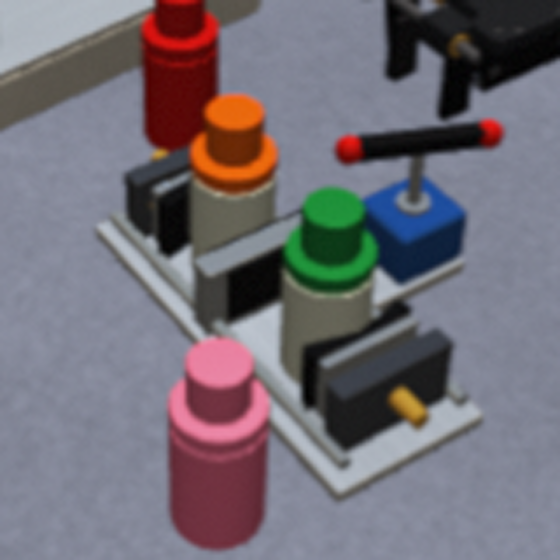

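The jaw now touches the orange vessel and has pushed it to the right end stop. It stands upright, green is clear of the jaw, and the bar is at crop (420,140). Re-gripping half a turn back.

```bash

python3 -m pendant '[[0,0,0,-0.12],[0,0,0,-0.12],[0,0,0,-0.12],[0,0,0,-0.12],[0,0,0,-0.12],[0,0,0,-0.12],[0,0,0,-0.12],[0,0,0,-0.12]]' >/dev/null
python3 -m pendant '[[0,0,0,-0.12],[0,0,0,-0.12],[0,0,0,-0.12],[0,0,0,-0.12],[0,0,0,-0.12],[0,0,0,-0.12],[0,0,0,-0.12],[0,0,0,-0.12]]' >/dev/null
python3 -m pendant '[[0,0,0,-0.12],[0,0,0,-0.12],[0,0,0,-0.12],[0,0,0,-0.12],[0,0,0,-0.12],[0,0,0,-0.12],[0,0,0,-0.07],[0,0,0,0]]' >/dev/null
python3 - <<'E'
from meas import *
to(.4766,.1183,.108,2.69)
for n in('scene','top'):
  c=cam(n)
  for b in blobs(c,0,6,12): print(n,b[0],b[1],px2w(c,*b[2],.115))
E
```

```text
t 20.53 pos [0.4766 0.1183 0.1687] toolx yaw 2.685 tilt 0.0002 shift mm [ 0.  -0.1 60.7] turn -0.005 q [ 0.28  0.14 -0.65  1.86  0.09  1.17  0.71] F [ 0.5  0.1 -0.2] T [ 0.04 -0.16 -0.04] w 0.0433 g 0.0
scene 825 [230, 153, 23, 51] [ 0.55852949 -0.05297381  0.115     ]
scene 177 [464, 28, 17, 14] [-0.97104349 -0.35204126  0.115     ]
scene 42 [287, 199, 7, 7] [0.52120269 0.09822146 0.115     ]
scene 28 [327, 195, 6, 6] [0.43071581 0.14035349 0.115     ]
top 419 [286, 209, 24, 24] [ 0.51478021 -0.10071145  0.115     ]
top 13 [219, 214, 4, 4] [0.52521128 0.09340078 0.115     ]
```

```bash

python3 -m pendant '[[0,0,0.01,0],[0,0,0.02,0],[0,0,0.02,0],[0,0,0.01,0],[0,0,0,0],[0,0,0,0]]' >/dev/null
python3 -m pendant '[[0,0,0,0],[0,0,0,0],[0,0,0,0],[0,0,0,0],[0,0,0,0],[0,0,0,0],[0,0,0,0]]' 0 30 >/dev/null; python3 s.py
python3 -m pendant '[[0,0,0,0.04],[0,0,0,0.04]]' >/dev/null; python3 s.py
```

```text
t 21.72 pos [0.4763 0.1172 0.1088] toolx yaw 2.683 tilt 0.0021 shift mm [0.3 1.1 0.8] turn None q [ 0.26  0.21 -0.64  1.93  0.15  1.05  0.66] F [-4.  -4.4  5.7] T [-0.96  0.65  0.21] w 0.0137 g 29.9
t 21.88 pos [0.4763 0.1173 0.1088] toolx yaw 2.602 tilt 0.0021 shift mm [0.4 1.  0.8] turn None q [ 0.25  0.21 -0.63  1.93  0.14  1.05  0.58] F [-3.1 -3.4  5. ] T [-0.96  0.69  0.24] w 0.0138 g 30.0
```

```bash

python3 -m pendant '[[0,0,0,0.04],[0,0,0,0.04]]' >/dev/null; python3 s.py
```

```text
t 22.05 pos [0.4763 0.1173 0.1088] toolx yaw 2.522 tilt 0.002 shift mm [0.5 0.9 0.8] turn None q [ 0.24  0.21 -0.63  1.93  0.14  1.05  0.5 ] F [-3.3 -4.5  5.6] T [-0.94  0.62  0.26] w 0.0134 g 30.0
```

```bash

python3 -m pendant '[[0,0,0,0.04],[0,0,0,0.04]]' >/dev/null; python3 s.py
```

```text
t 22.22 pos [0.4763 0.1173 0.1088] toolx yaw 2.442 tilt 0.002 shift mm [0.6 0.9 0.8] turn None q [ 0.23  0.21 -0.62  1.93  0.14  1.05  0.43] F [-3.1 -3.9  5. ] T [-0.93  0.62  0.3 ] w 0.0136 g 30.0
```

```bash

python3 -m pendant '[[0,0,0,0.04],[0,0,0,0.04]]' >/dev/null; python3 s.py
```

```text
t 22.38 pos [0.4763 0.1173 0.1087] toolx yaw 2.362 tilt 0.002 shift mm [0.6 0.8 0.7] turn None q [ 0.22  0.21 -0.61  1.93  0.14  1.05  0.35] F [-3.6 -3.9  4.5] T [-0.98  0.55  0.41] w 0.0137 g 30.1
```

```bash
for i in 1 2 3 4; do python3 -m pendant '[[0,0,0,0]]' >/dev/null; python3 -c "
from bench import r;print(r.read_state()['torque'])"; done; python3 -m pendant '[[0,0,0,0.04],[0,0,0,0.04]]' >/dev/null; python3 s.py
```

```text
[-0.95911075  0.60030687  0.2997791 ]
[-0.95272423  0.65687117  0.25011909]
[-0.94393318  0.65617122  0.26117574]
[-0.94292455  0.61452587  0.23228873]
t 22.88 pos [0.4763 0.1173 0.1088] toolx yaw 2.282 tilt 0.0019 shift mm [0.6 0.8 0.8] turn None q [ 0.21  0.2  -0.6   1.93  0.13  1.05  0.27] F [-3.5 -4.2  5.6] T [-1.03  0.59  0.39] w 0.014 g 30.1
```

```bash
for i in 1 2 3 4 5 6; do python3 -m pendant '[[0,0,0,0]]' >/dev/null; python3 -c "
from bench import r;print(r.read_state()['torque'][2])"; done
```

```text
0.31318099617852946
0.2667326874349764
0.38047857143630914
0.3202823723114252
0.28743788640392853
0.32763907632675093
```

Steady opposing torque is about 0.31 N m, so the vessel is firmly clamped. Letting go and rising.

```bash
python3 -m pendant '[[0,0,0,0],[0,0,0,0],[0,0,0,0],[0,0,0,0],[0,0,0,0]]' 0.5
python3 -m pendant '[[0,0,-0.01,0],[0,0,-0.02,0],[0,0,-0.03,0],[0,0,-0.03,0],[0,0,-0.03,0],[0,0,-0.02,0],[0,0,0,0],[0,0,0,0]]'
python3 - <<'E'
from meas import *
c=cam('scene','s6');cv2.imwrite('pics/s6c.png',cv2.resize(c['img'][160:320,190:350,::-1],None,fx=3.5,fy=3.5,interpolation=2))
B=[b for b in blobs(c,8,20) if 200<b[2][0]<300 and b[2][1]>170]; print(fit([(c,B[0][1])],.014,[.59,.06]))
for b in blobs(c,0,6,12)[2:]: print(px2w(c,*b[2],.115))
to(.4766,.1183,.108)
E
```

```text
time: 23.8
ee_pos: [0.4767, 0.1186, 0.1086]
eef_rot: [0.416, 0.909, 0.0, 0.0]
ft_force: [-0.3, 0.5, -0.5]
width: 0.0388
grip_force: 0.0
time: 24.47
ee_pos: [0.4771, 0.1187, 0.2501]
eef_rot: [0.416, 0.909, 0.001, 0.001]
ft_force: [-0.2, -0.0, -1.0]
width: 0.0437
grip_force: 0.0
(array([0.58851874, 0.05158366]), array([-5.68434189e-14,  0.00000000e+00]))
[0.51664912 0.0891568  0.115     ]
[0.43681937 0.14912341 0.115     ]
t 24.52 pos [0.4766 0.1184 0.2488] toolx yaw 2.284 tilt 0.0006 shift mm [-0.000e+00 -1.000e-01  1.408e+02] turn None q [ 0.25  0.06 -0.6   1.75  0.04  1.33  0.35] F [ 0.2  0.1 -1. ] T [ 0.03 -0.18  0.05] w 0.0434 g 0.0
```

View pics/s6c.png

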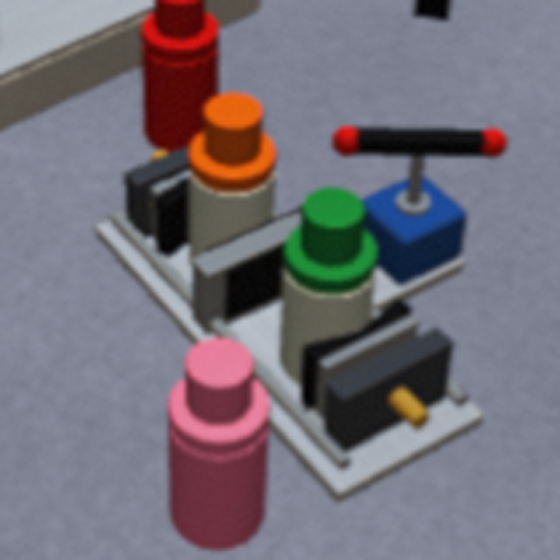

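The vessel stands upright between jaw and end stop (crop (232,170)), green is undisturbed and clear of the jaw, and the gripper is free. The bar eased back slightly, as expected. Handing in.

```bash
python3 -c "
from bench import r;print(r.close_job())"
```

```text
the job is handed in; nothing more can be done
None
```

I handed the job in at about 24.5 s: the orange-lidded vessel stands upright on the mat in the right bay, clamped by the middle jaw at a steady 0.31 N m. The handle is released and eased back slightly, and the green vessel looks undisturbed; I got no verdict back, and did not re-check the beakers or bottle at the end.

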